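Start the basin pump at its switch box

TASK

Start the basin's water pump at the switch box on top of the plastic cabinet by pressing with the fingertips: first push the raised end of the wide rocker right down, then press the round key fully home, then press the square key fully home. Keep to that order, leave the long narrow key up, and leave the tumbler, saucer, lid and container where they are: pick nothing up. Finish clear of everything.

Things in the scene. Friction and masses are not known exactly. Their poses are not given: they have to be found in the camera images.
- cabinet: white plastic cabinet with a swing door facing the robot, 340 (x) x 580 (y) x 200 (z) mm, fixed; origin at the centre of its underside, its flat top 200 mm above that. It stands in slightly different places and yaws.
- switchbox: flat grey plastic switch box fixed on the cabinet's top, 110 (x) x 310 (y) x 45 (z) mm; origin at the centre of its underside (on the cabinet's top), z up, y along its length. Four controls sit in a row along y on its top, 72 mm apart centre to centre, each on a black plate 74 (x) x 58 (y) x 4 mm; which control is in which place varies.
- rocker_raised_end (a point): the spot to push on the wide rocker: on its upper face, on the centre line, 22 mm to -x (robot side) of its pivot. The rocker is a flat white paddle 60 (x) x 40 (y) x 8 mm that tilts about a pivot 18 mm above the switch box's top, across its middle (pivot along y). At the start its robot-side (-x) end is the raised one. The spot drops about 10 mm when pushed right over. Axes turn with the paddle: x along it away from the robot, y along the switch box's y.
- rocker (a joint): tilt of the wide rocker in rad: about -0.2 off (robot-side end raised), 0 level, +0.22 fully on (robot-side end right down). It stays where it is left; turning it takes about 3 to 4 N at the raised end.
- round_key_top (a point): middle of the top face of the round key (white plastic cap, 36 mm across; its top stands 20 mm above the switch box's top when up, 11 mm when fully home). z up, x and y along the switch box's x and y.
- round_key (a joint): travel of the round key in m: 0 fully up, 0.009 fully home. It moves straight down against about 3.5 N and stays where it is left (no spring).
- square_key_top (a point): middle of the top face of the square key (white plastic cap, 32 x 32 mm; its top stands 20 mm above the switch box's top when up, 11 mm when fully home). z up, x and y along the switch box's x and y.
- square_key (a joint): travel of the square key in m: 0 fully up, 0.009 fully home. It moves straight down against about 3.5 N and stays where it is left (no spring).
- narrow_key_top (a point): middle of the top face of the long narrow key, which must be left up (white plastic cap, 54 (x) x 14 (y) mm; its top stands 20 mm above the switch box's top when up, 11 mm when fully home). z up, x and y along the switch box's x and y.
- narrow_key (a joint): travel of the long narrow key in m: 0 fully up, 0.009 fully home. It moves straight down against about 3.5 N and stays where it is left (no spring). Leave it up.
- tumbler: loose steel tumbler, 72 mm across, 85 mm tall, standing on the cabinet's top beyond one end of the switch box; origin at the centre of its underside.
- container: loose white plastic container with a shut flip-top lid, about 54 x 48 x 79 mm, standing on the cabinet's top beyond one end of the switch box; origin at the centre of its underside.
- saucer: loose white ceramic saucer, 120 mm across, 16 mm tall, lying on the cabinet's top on the robot's side of the switch box; origin at the centre of its underside.
- pan_lid: loose aluminium lid, 120 mm across, 34 mm tall with its small knob up, lying on the cabinet's top on the robot's side of the switch box; origin at the centre of its underside.

How it is judged:
By the outcome, as a careful person would: the job done as asked, in the order asked, and still so for the second after the job is handed in, with the robot touching nothing.
It also fails if it takes over 42 s, if anything falls off the work surface, if the arm or the gripper's body presses on something with over 40 N, if the wrist force passes 120 N, or if a joint passes its speed limit or range.

ROBOT

A 6-joint arm with a two-finger parallel gripper is mounted at the origin on the work surface. World frame = base frame: x ahead of the robot, y to its left, z up, the work surface at z = 0. Lengths are in m, angles in rad, forces in N, time in s.
With the tool pointing down it reaches from about 0.35 to 0.775 m from the base axis. Payload 7.3 kg.
Tool frame: the origin (TCP) lies between the finger pads; the fingertips stand 17 mm ahead of it and the grasp point (between the pads) lies 2 mm behind it; z points along the fingers, y is the line along which they close (so a half turn about z gives the same grasp; the last joint's range is limited). The gripper opens to 92 mm and grips with 3 to 60 N. Pads are 19 mm wide; open, the fingers measure 130 mm over their backs; the gripper's body (75 mm by 190 mm) begins 47 mm behind the grasp point.
Start: joints at [-1.483, 0.342, 1.524, -0, 1.275, -0.146], TCP at [0.122, -0.511, 0.244] pointing down, gripper open.
Joint ranges: [-2.53, 2.53], [-0.77, 2.02], [0.04, 2.7], [-1, 4.14], [0.28, 2.66], [-3.11, 3.11]. Speed limits (rad/s): [2.57, 2.57, 3.14, 3.14, 3.14, 3.14].

INTERFACE

Orientations are given as [roll, pitch, yaw] about the fixed x, y, z axes, in that order (R = Rz(yaw) Ry(pitch) Rx(roll)).
In Python, from cell import robot, optics gives the robot as it stands.
- The arm moves only by the tool play_rows, never from a script. Its argument "rows" is a list of rows, each a list of 7 numbers: the shift along the tool's x, y, z in cm, then the turn, a rotation vector about the tool's x, y, z in rad, then the opening, from 0 (shut) to 1 (fully open). In form: [[tx, ty, tz, wx, wy, wz, grip], ...]. A call has 1 to 20 rows; each row is the pose to reach, as a shift and turn from the pose commanded when the call began, along the tool's axes at that moment; what a row does not reach only later rows make up. A row lasts 1/10 s, in which the tool goes at most 50 mm and 8.59 degrees, less where a joint would pass 70% of its speed; a pose out of reach is approached as far as the arm can. A call with a gripper value outside its range is refused whole. The fingers move at their own pace and stop on an object; "squeeze" is the grip in N (left out, the last holds). Time passes only in rows, so rows that repeat a pose let the fingers close. It gives the time, the measured TCP pose, the force, the opening and the grip force at its end, in the units of the state.
- robot.observe(): the state, without advancing time (a new reading comes with each control period).
- optics.read_camera(name): name is "scene" or "top" or "wrist"; returns (picture, depth): 420x560x3 uint8, red, green, blue; 420x560 float32, m along the optical axis (not along the pixel's ray), 0 where there is no reading.
- optics.camera_model(name): a dict with "fx", "fy", "cx", "cy" (pixels), "origin" and "rotation" of the camera in the world; the wrist camera has in their place "tool_from_camera" (4x4, takes a point from camera to tool coordinates, whose origin is the TCP and whose axes are the flange's). Camera axes: x right, y up, looking along -z (the intrinsics and any distortion apply to the point x, -y, -z); pixel columns grow to the right and rows downward; lengths in m; the calibration is good to about 2 mm. The wrist camera is an equidistant fisheye: a pixel r from the principal point sees the ray r / f radians off the axis. A picture is of the moment at which its call begins: read the wrist's pose just before it. camera_model takes no time and is no camera call.
- robot.hand_in(): hands the job in; it is judged then, once.
The state is a dict: "time": time; "qpos": joint angles; "qvel": joint speeds; "joint_efforts": joint torques, N m; "tool_pos": TCP position; "tool_rot": TCP orientation; "contact_force": force on the tool from outside, world axes, zero at the start; "torque": the same for the moment, N m; "opening": finger opening in m; "grip_force": force on a finger pad.
Only numpy, scipy, OpenCV 4.12 (cv2) and the standard library are available. Lean on these libraries where they do the work, as an engineer would, in place of code of your own. Each camera call takes 0.05 s, during which the arm holds its last target. There are 200 camera calls.

## Working session

There is one attempt and no reset: what is moved stays moved. The work goes in short steps, Python scripts to look and compute and a tool call to move; the robot and the scene stay as the last step left them, time stands still between calls to the robot, and variables do not carry over. Pictures are saved under pics/ and viewed, at most 10 in all, crops included, and the job is handed in when it is done.

Besides the shell and the picture viewer there is one more tool, called by a JSON object that holds its "api" and its "payload", one argument or row to a line. play_rows: Moves the arm, as the interface text tells. Its arguments: {"type":"object","properties":{"rows":{"type":"array"},"squeeze":{"type":"number"}},"required":["rows"]}

```bash
mkdir -p pics
cat > h.py <<'E'
import numpy as np, cv2
from cell import robot, optics
def cloud(name):
    im,d=optics.read_camera(name); m=optics.camera_model(name)
    v,u=np.mgrid[:420,:560]
    P=np.stack([(u-m['cx'])/m['fx']*d,-(v-m['cy'])/m['fy']*d,-d],-1)
    return im,d,P@np.array(m['rotation']).T+np.array(m['origin'])
E
python3 - <<'E'
from h import *
s=robot.observe(); print(s['tool_pos'],s['tool_rot'],s['time'])
im,d,W=cloud('top'); np.savez('top.npz',im=im,d=d,W=W)
m=optics.camera_model('top');print(m)
cv2.imwrite('pics/top.png',cv2.resize(im[...,::-1],(800,600)))
E
```

```text
[ 0.12161846 -0.51032232  0.2430315 ] [-3.14001613e+00 -2.20568157e-04  2.33814634e-01] 0.0Traceback (most recent call last):
  File "<stdin>", line 3, in <module>
  File "h.py", line 7, in cloud
    return im,d,P@np.array(m['rotation']).T+np.array(m['origin'])
                ~~~~~~~~~~~~~~~~~~~~~~~~~~~^~~~~~~~~~~~~~~~~~~~~~
ValueError: operands could not be broadcast together with shapes (420,560) (3,)
```

The rotation is evidently given as a 3-vector [roll, pitch, yaw].

```bash
sed -i "s/np.array(m\['rotation'\]).T/Rot.from_euler('xyz',m['rotation']).as_matrix().T/; 1a from scipy.spatial.transform import Rotation as Rot" h.py
python3 - <<'E'
from h import *
m=optics.camera_model('top');print(m)
im,d,W=cloud('top'); np.savez('top.npz',im=im,d=d,W=W)
print(W[::70,::80].round(3).tolist())
cv2.imwrite('pics/top.png',cv2.resize(im[...,::-1],(800,600)))
E
```

```text
{'fx': 389.9027104822117, 'fy': 389.9027104822117, 'cx': 279.5151983904544, 'cy': 209.31717177607658, 'origin': array([0.34744331, 0.01681735, 0.96073316]), 'rotation': array([ 0.2427534 ,  0.00305642, -1.55349497])}
[[[1.642, 1.283, -0.49], [1.638, 0.921, -0.48], [1.639, 0.567, -0.476], [1.643, 0.216, -0.474], [1.647, -0.133, -0.473], [1.643, -0.479, -0.463], [1.642, -0.821, -0.457]], [[0.974, 0.813, -0.002], [0.979, 0.589, -0.004], [0.981, 0.364, -0.001], [0.985, 0.141, -0.003], [0.987, -0.082, -0.001], [0.991, -0.305, -0.002], [0.995, -0.527, -0.002]], [[0.765, 0.774, -0.004], [0.767, 0.559, -0.002], [0.683, 0.277, 0.198], [0.685, 0.108, 0.199], [0.673, -0.057, 0.232], [0.781, -0.293, -0.003], [0.785, -0.506, -0.003]], [[0.572, 0.736, -0.002], [0.575, 0.532, -0.001], [0.53, 0.263, 0.2], [0.534, 0.102, 0.198], [0.536, -0.059, 0.198], [0.589, -0.282, -0.001], [0.592, -0.484, -0.0]], [[0.397, 0.701, 0.0], [0.4, 0.507, -0.001], [0.391, 0.248, 0.205], [0.394, 0.096, 0.2], [0.396, -0.057, 0.213], [0.4, -0.212, 0.198], [0.417, -0.466, -0.001]], [[0.236, 0.671, -0.001], [0.239, 0.485, -0.002], [0.242, 0.298, -0.003], [0.246, 0.11, -0.003], [0.249, -0.076, -0.001], [0.252, -0.263, -0.001], [0.255, -0.45, -0.004]]]
```

View pics/top.png

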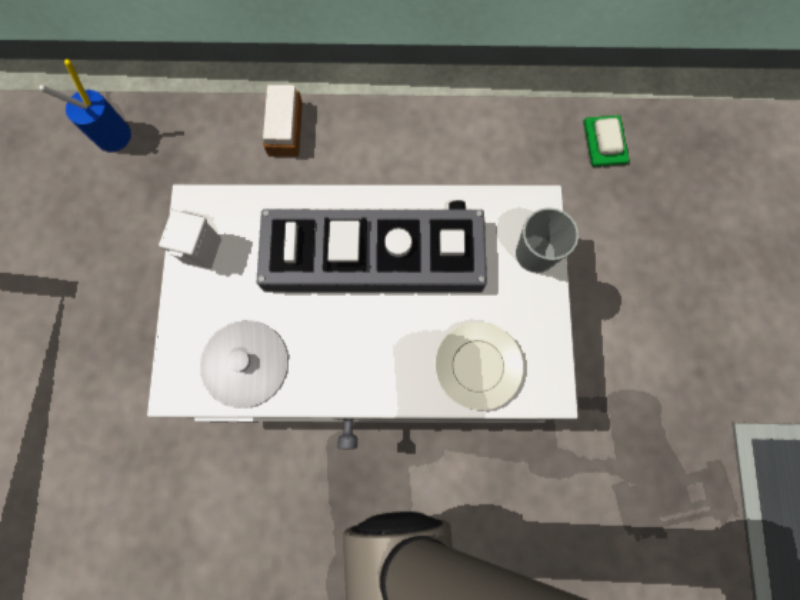

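The picture shows the box with, left to right (+y to -y): narrow key (290,243), rocker (344,241), round key (398,241), square key (452,242). The tumbler is at (547,240), the container at (185,235), the lid at (244,363) and the saucer at (480,365). Next I'll measure the caps.

Run:
```python
from h import *
from collections import OrderedDict
z=np.load('top.npz'); im,W=z['im'],z['W']
m=np.zeros((420,560),np.uint8); 
m[150:195,185:335]=(im[150:195,185:335].min(-1)>140)
n,l,st,c=cv2.connectedComponentsWithStats(m)
for i in range(1,n):
    if st[i,4]<60: continue
    P=W[l==i]; zz=P[:,2]; top=P[zz>np.median(zz)-.006]
    (a,b),(w,h),ang=cv2.minAreaRect((top[:,:2]*1000).astype(np.float32))
    print(c[i].round(1),'med',np.median(top,0).round(4),'rect',round(a,1),round(b,1),round(w,1),round(h,1),round(ang,1),'z',np.percentile(zz,[5,50,95]).round(4))
    if w*h>1800: 
        A=np.c_[top[:,:2],np.ones(len(top))]; print('plane',np.linalg.lstsq(A,top[:,2],rcond=None)[0])
X=W[140:215,175:350].reshape(-1,3); B=X[(X[:,2]>.24)&(X[:,2]<.2485)]
print('box',cv2.minAreaRect((B[:,:2]*1000).astype(np.float32)),np.median(B[:,2]))
# obstacles heights
X=W.reshape(-1,3)
for n_,s in (('tumbler',(slice(140,195),slice(352,410))),('cont',(slice(140,195),slice(105,155)))):
    Q=W[s].reshape(-1,3);Q=Q[(Q[:,2]>.22)];print(n_,Q.min(0).round(3),Q.max(0).round(3))
```

```text
[240.2 168.1] med [0.5966 0.0972 0.2659] rect 486.1 71.8 294.4 47.3 12.5 z [0.26   0.2656 0.2709]
plane [-1.29867572 -0.71467504  1.11243952]
[202.4 168.5] med [0.5968 0.1693 0.2626] rect 480.1 106.3 318.4 32.6 28.1 z [0.2606 0.2626 0.2652]
plane [-0.36231357 -3.76623363  1.11727473]
[278.3 168.5] med [0.599  0.026  0.2631] rect 599.7 25.2 34.3 32.3 1.1 z [0.2607 0.2631 0.2651]
[316.  168.5] med [ 0.6007 -0.0456  0.2629] rect 481.6 -24.6 34.5 278.6 79.9 z [0.2608 0.2629 0.2648]
plane [-2.40825979  0.54294592  1.73545228]
box ((598.06884765625, 61.598121643066406), (108.73715209960938, 309.3764343261719), 0.7681797742843628) 0.24417765517108225
tumbler [ 0.347 -0.206  0.22 ] [0.643 0.017 0.961]
cont [0.347 0.017 0.22 ] [0.634 0.336 0.961]
```

```bash
cat >> h.py <<'E'
def go(x,y,ztip,yaw=.018):
    s=robot.observe(); R=Rot.from_euler('xyz',s['tool_rot'])
    d=R.inv().apply(np.array([x,y,ztip+.017])-s['tool_pos'])*100
    w=(R.inv()*Rot.from_euler('xyz',[np.pi,0,yaw])).as_rotvec()
    print(d.round(2),w.round(4),'F',np.round(s['contact_force'],1),'t',s['time'])
E
python3 -c "
from h import *
go(.573,.097,.33)"
```

```text
[ 57.98 -48.64 -10.31] [-0.0014 -0.      0.2158] F [ 0.7  0.6 -0.1] t 0.1
```

{"api": "play_rows", "payload": {
  "rows": [
    [0,0,-5,0,0,0,0],
    [0,0,-10.3,0,0,0,0],
    [5,-4,-10.3,0,0,0.02,0],
    [9,-7.5,-10.3,0,0,0.04,0],
    [13,-11,-10.3,0,0,0.06,0],
    [17,-14.5,-10.3,0,0,0.08,0],
    [21,-18,-10.3,0,0,0.1,0],
    [25,-21,-10.3,0,0,0.12,0],
    [29,-24.5,-10.3,0,0,0.14,0],
    [33,-28,-10.3,0,0,0.16,0],
    [37,-31,-10.3,0,0,0.18,0],
    [41,-34.5,-10.3,0,0,0.2,0],
    [45,-38,-10.3,0,0,0.216,0],
    [49,-41,-10.3,0,0,0.216,0],
    [53,-44.5,-10.3,0,0,0.216,0],
    [56.5,-47.5,-10.3,0,0,0.216,0],
    [58,-48.6,-10.3,0,0,0.216,0],
    [58,-48.6,-10.3,0,0,0.216,0],
    [58,-48.6,-10.3,0,0,0.216,0],
    [58,-48.6,-10.3,0,0,0.216,0]
  ]
}}

```text
time: 2.1
tool_pos: [0.5728, 0.0957, 0.3464]
tool_rot: [3.141, 0.001, 0.017]
contact_force: [-0.7, -0.4, 0.4]
opening: 0.0
grip_force: 0.0
```

Run:
```python
from h import *
s=robot.observe();print(s['tool_pos'],s['tool_rot'],s['opening'])
go(.573,.0975,.272)
im,d=optics.read_camera('scene'); cv2.imwrite('pics/s1.png',cv2.resize(im[...,::-1],(800,600)))
im,d=optics.read_camera('wrist'); cv2.imwrite('pics/w1.png',cv2.resize(im[...,::-1],(800,600)))
```

```text
[0.5727831  0.09573444 0.34635344] [3.14097116e+00 1.10433719e-03 1.74734831e-02] 9.593760904678635e-06
[ 0.03 -0.18  5.74] [ 0.0006  0.0011 -0.0005] F [-0.7 -0.4  0.4] t 2.1
```

View pics/w1.png

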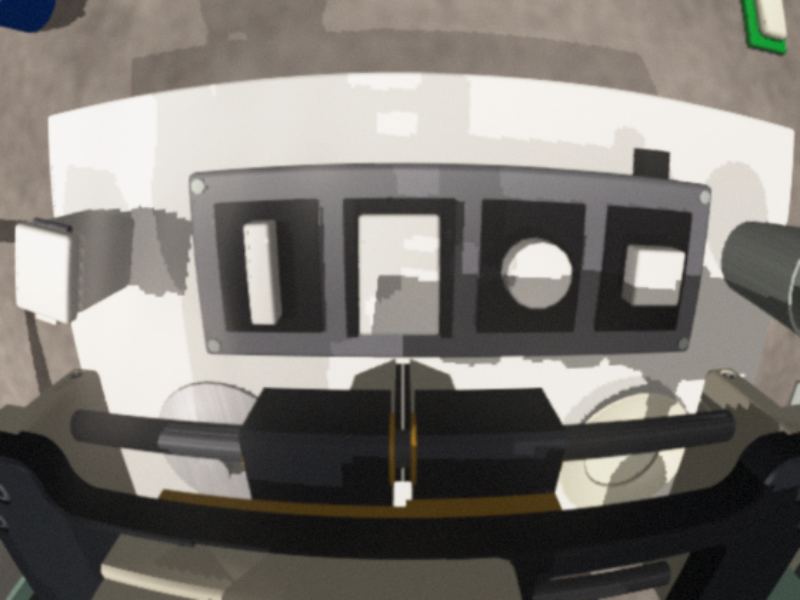

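View pics/s1.png

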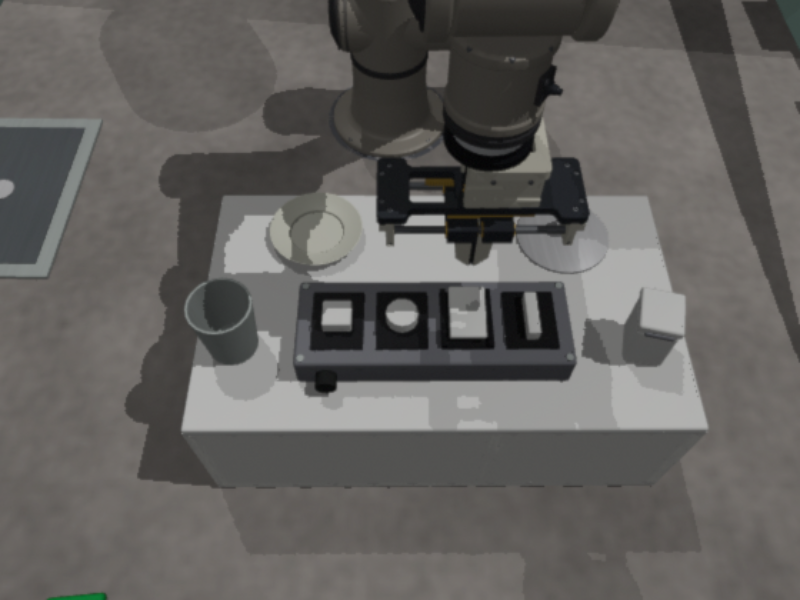

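The wrist picture shows the rocker (399,275) lined up with the closed tips (402,380). The scene picture shows nothing in the gripper's way. I'll descend onto the rocker's raised end.

{"api": "play_rows", "payload": {
  "rows": [
    [0,-0.2,2,0,0,0,0],
    [0,-0.2,4,0,0,0,0],
    [0,-0.2,5,0,0,0,0],
    [0,-0.2,5.5,0,0,0,0],
    [0,-0.2,5.8,0,0,0,0],
    [0,-0.2,6.0,0,0,0,0],
    [0,-0.2,6.2,0,0,0,0],
    [0,-0.2,6.4,0,0,0,0],
    [0,-0.2,6.4,0,0,0,0],
    [0,-0.2,6.4,0,0,0,0]
  ]
}}

```text
time: 3.2
tool_pos: [0.5732, 0.0984, 0.283]
tool_rot: [3.141, -0.0, 0.018]
contact_force: [-2.5, -1.1, 5.3]
opening: 0.0004
grip_force: 2.3
```

{"api": "play_rows", "payload": {
  "rows": [
    [0,0,0.1,0,0,0,0],
    [0,0,0.2,0,0,0,0],
    [0,0,0.3,0,0,0,0],
    [0,0,0.4,0,0,0,0],
    [0,0,0.4,0,0,0,0],
    [0,0,0.4,0,0,0,0]
  ]
}}

```text
time: 3.8
tool_pos: [0.5732, 0.0984, 0.2799]
tool_rot: [3.141, -0.001, 0.018]
contact_force: [-4.7, -1.7, 10.2]
opening: 0.0004
grip_force: 5.3
```

{"api": "play_rows", "payload": {
  "rows": [
    [0,0,0.1,0,0,0,0],
    [0,0,0.2,0,0,0,0],
    [0,0,0.2,0,0,0,0],
    [0,0,0.2,0,0,0,0]
  ]
}}

```text
time: 4.2
tool_pos: [0.5733, 0.0984, 0.2796]
tool_rot: [3.141, -0.003, 0.018]
contact_force: [-8.3, -1.7, 17.2]
opening: 0.0001
grip_force: 9.5
```

The rocker is against its stop, so I'll rise, move to the round key and check the rocker from there.

{"api": "play_rows", "payload": {
  "rows": [
    [0,0,-1,0,0,0,0],
    [0,0,-3,0,0,0,0],
    [0,0,-5,0,0,0,0],
    [0,2,-5,0,0,0,0],
    [0,5,-5,0,0,0,0],
    [1,7.2,-5,0,0,0,0],
    [2.5,7.2,-5,0,0,0,0],
    [2.5,7.2,-5,0,0,0,0],
    [2.5,7.2,-5,0,0,0,0]
  ]
}}

```text
time: 5.1
tool_pos: [0.5995, 0.0271, 0.326]
tool_rot: [-3.141, 0.001, 0.018]
contact_force: [-0.1, 0.5, -0.2]
opening: 0.0
grip_force: 0.0
```

Run:
```python
from h import *
go(.599,.0255,.267)
im,d,W=cloud('scene')
P=W[(W[...,2]>.254)&(W[...,2]<.276)&(abs(W[...,0]-.597)<.034)&(abs(W[...,1]-.0975)<.024)]
print(len(P),P.min(0),P.max(0))
for x in np.arange(.565,.63,.01):
    q=P[abs(P[:,0]-x)<.005]; print(round(x,3),len(q),np.median(q[:,2]) if len(q) else '')
cv2.imwrite('pics/s2.png',cv2.resize(im[150:270,180:430,::-1],(800,384),interpolation=cv2.INTER_CUBIC))
```

```text
[-0.05  0.16  4.2 ] [-0.0003  0.0009  0.    ] F [-0.1  0.5 -0.2] t 5.1
826 [0.56468983 0.07356883 0.25407906] [0.6308231  0.12145571 0.27568923]
0.565 10 0.2576354893204014
0.575 116 0.2618435193396416
0.585 124 0.26400756748960946
0.595 121 0.2665536967863259
0.605 131 0.26848928140337447
0.615 138 0.27069029940308686
0.625 181 0.27229186998928046
```

View pics/s2.png

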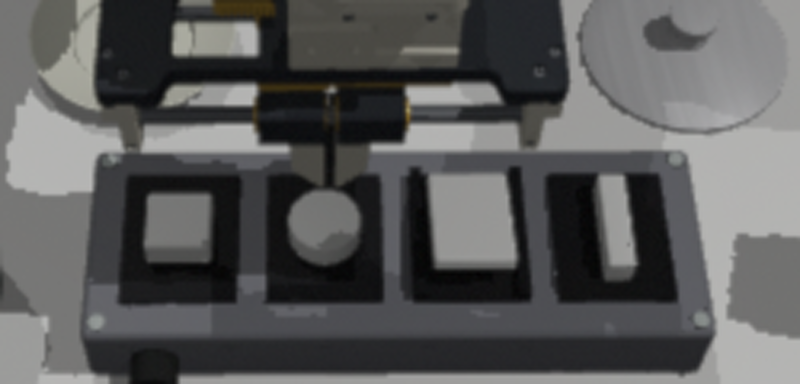

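The slope reads about 0.21 rad, so the rocker is fully on, and the other keys are up. The tips are over the round key (325,225), so I'll press it next.

{"api": "play_rows", "payload": {
  "rows": [
    [0,0.1,2,0,0,0,0],
    [0,0.1,3.5,0,0,0,0],
    [0,0.1,4.1,0,0,0,0],
    [0,0.1,4.4,0,0,0,0],
    [0,0.1,4.6,0,0,0,0],
    [0,0.1,4.8,0,0,0,0],
    [0,0.1,5.0,0,0,0,0],
    [0,0.1,5.2,0,0,0,0],
    [0,0.1,5.3,0,0,0,0],
    [0,0.1,5.3,0,0,0,0],
    [0,0.1,5.3,0,0,0,0]
  ]
}}

```text
time: 6.25
tool_pos: [0.5998, 0.0258, 0.2736]
tool_rot: [3.141, -0.0, 0.018]
contact_force: [-0.2, 1.5, 1.8]
opening: 0.0004
grip_force: 1.0
```

{"api": "play_rows", "payload": {
  "rows": [
    [0,0,0.1,0,0,0,0],
    [0,0,0.2,0,0,0,0],
    [0,0,0.2,0,0,0,0]
  ]
}}

```text
time: 6.55
tool_pos: [0.5998, 0.0259, 0.2732]
tool_rot: [3.141, -0.002, 0.018]
contact_force: [-2.8, 2.4, 9.0]
opening: 0.0008
grip_force: 4.8
```

{"api": "play_rows", "payload": {
  "rows": [
    [0,0,0.1,0,0,0,0],
    [0,0,0.2,0,0,0,0],
    [0,0,0.2,0,0,0,0],
    [0,0,0.2,0,0,0,0]
  ]
}}

```text
time: 6.95
tool_pos: [0.5998, 0.0258, 0.2731]
tool_rot: [3.141, -0.004, 0.018]
contact_force: [-6.6, 2.5, 18.4]
opening: 0.0004
grip_force: 9.2
```

{"api": "play_rows", "payload": {
  "rows": [
    [0,0,-1,0,0,0,0],
    [0,0,-3,0,0,0,0],
    [0,0,-5.3,0,0,0,0],
    [0,3,-5.3,0,0,0,0],
    [0,6,-5.3,0,0,0,0],
    [0,7.2,-5.3,0,0,0,0],
    [0,7.2,-5.3,0,0,0,0],
    [0,7.2,-5.3,0,0,0,0]
  ]
}}

```text
time: 7.75
tool_pos: [0.6008, -0.0456, 0.3223]
tool_rot: [-3.141, 0.001, 0.017]
contact_force: [-0.3, -0.2, -0.0]
opening: 0.0009
grip_force: 0.0
```

Run:
```python
from h import *
go(.6007,-.0463,.256)
im,d,W=cloud('scene')
for n,x,y in (('round',.599,.0255),('narrow',.597,.169),('square',.6007,-.046)):
    P=W[(np.hypot(W[...,0]-x-.004,W[...,1]-y)<.006)]; print(n,len(P),np.median(P[:,2]))
```

```text
[-0.01  0.07  4.93] [-0.0005  0.0006 -0.0006] F [-0.3 -0.2 -0. ] t 7.75
round 154 0.41487407654013303
narrow 42 0.2646073459951972
square 64 0.26642733163640653
```

{"api": "play_rows", "payload": {
  "rows": [
    [0,0.1,2,0,0,0,0],
    [0,0.1,3.3,0,0,0,0],
    [0,0.1,3.8,0,0,0,0],
    [0,0.1,4.0,0,0,0,0],
    [0,0.1,4.2,0,0,0,0],
    [0,0.1,4.4,0,0,0,0],
    [0,0.1,4.6,0,0,0,0],
    [0,0.1,4.8,0,0,0,0],
    [0,0.1,5.0,0,0,0,0],
    [0,0.1,5.1,0,0,0,0],
    [0,0.1,5.1,0,0,0,0]
  ]
}}

```text
time: 8.9
tool_pos: [0.6012, -0.047, 0.2732]
tool_rot: [3.141, -0.002, 0.018]
contact_force: [-1.4, 4.0, 9.8]
opening: 0.0005
grip_force: 4.9
```

{"api": "play_rows", "payload": {
  "rows": [
    [0,0,0.1,0,0,0,0],
    [0,0,0.2,0,0,0,0],
    [0,0,0.2,0,0,0,0],
    [0,0,0.2,0,0,0,0]
  ]
}}

```text
time: 9.3
tool_pos: [0.6012, -0.047, 0.2731]
tool_rot: [3.141, -0.005, 0.018]
contact_force: [-4.4, 3.8, 18.7]
opening: 0.0001
grip_force: 9.3
```

{"api": "play_rows", "payload": {
  "rows": [
    [0,0,-1,0,0,0,0],
    [0,0,-4,0,0,0,0],
    [0,0,-8,0,0,0,0],
    [0,0,-12,0,0,0,0],
    [-4,0,-13,0,0,0,0],
    [-8,0,-13,0,0,0,0],
    [-12,0,-13,0,0,0,0],
    [-16,0,-13,0,0,0,0],
    [-18,0,-13,0,0,0,0],
    [-18,0,-13,0,0,0,0],
    [-18,0,-13,0,0,0,0],
    [-18,0,-13,0,0,0,0]
  ]
}}

```text
time: 10.5
tool_pos: [0.4218, -0.0506, 0.3993]
tool_rot: [3.141, 0.0, 0.018]
contact_force: [0.0, 0.7, -0.2]
opening: 0.0005
grip_force: 0.0
```

Run:
```python
from h import *
go(.6,-.04,.4)
im,d,W=cloud('scene')
for n,x,y in (('round',.599,.0255),('narrow',.597,.169),('square',.6007,-.046),('rock-',.577,.0975),('rock+',.617,.0975)):
    P=W[(np.hypot(W[...,0]-x,W[...,1]-y)<.006)]; print(n,len(P),np.median(P[:,2]))
cv2.imwrite('pics/s3.png',cv2.resize(im[...,::-1],(800,600)))
```

```text
[17.84 -0.74 -1.77] [ 0.0001  0.0004 -0.0003] F [ 0.   0.7 -0.2] t 10.5
round 42 0.2561793018390867
narrow 39 0.2644930444119242
square 41 0.2566942588448752
rock- 33 0.2623519396739965
rock+ 42 0.27120191726901427
```

View pics/s3.png

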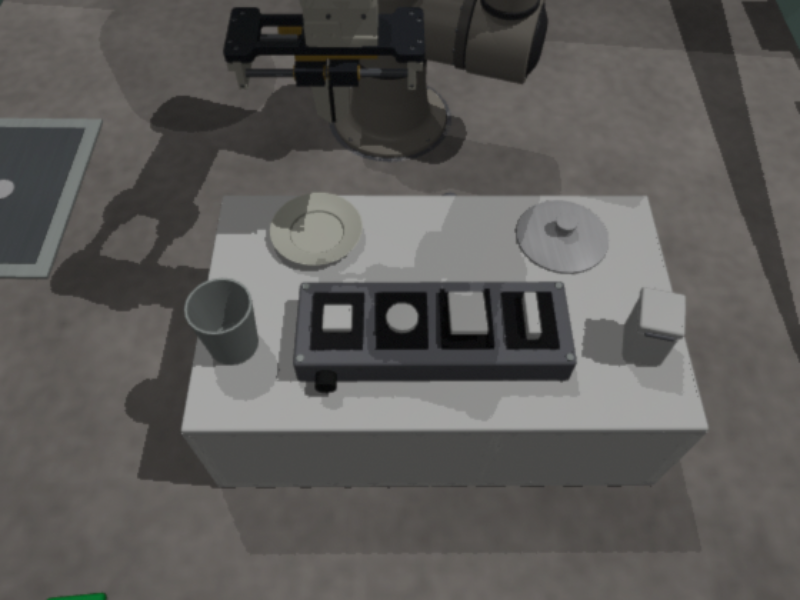

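The picture shows the square (337,317) and round (402,317) keys down, the rocker (467,312) tipped over and the narrow key (531,315) up. The tumbler, saucer, lid and container haven't moved, and the arm is clear.

```bash
python3 -c "
from cell import robot
print(robot.hand_in())"
```

```text
the job is handed in; nothing more can be done
None
```

I pushed the rocker fully on, then pressed the round key and the square key home, in that order. The narrow key is still up, the loose items haven't moved, the arm is clear, and the job was handed in at about 10.5 s.

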